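# Step the vibrator speed selector up four clicks

## Robot

A 6-joint arm with a two-finger parallel gripper is mounted at the origin on the work surface. World frame = base frame: x ahead of the robot, y to its left, z up, the work surface at z = 0. Lengths are in mm, angles in rad, forces in N, time in s.
With the tool pointing down it reaches from about 325 to 750 mm from the base axis. Payload 7.6 kg.
Tool frame: the origin (TCP) lies at the very end of the fingers, on their centre line; the grasp point (between the pads) lies 19 mm behind it; z points along the fingers, y is the line along which they close (so a half turn about z gives the same grasp; the last joint's range is limited). The gripper opens to 85 mm and grips with 20 to 120 N. Pads are 22 mm wide; open, the fingers measure 114 mm over their backs; the gripper's body (76 mm by 85 mm) begins 54 mm behind the grasp point. The pads swing forward as they close: fully open they stand 13 mm farther back than shut.
Start: joints at [-1.294, 0.052, 1.401, -0, 1.689, -0.07], TCP at [178.467, -493.756, 231.323] pointing down, gripper open.
Joint ranges: [-2.9, 2.9], [-0.91, 2.17], [0.12, 2.37], [-1.06, 4.2], [0.26, 2.73], [-2.93, 2.93]. Speed limits (rad/s): [2.57, 2.57, 3.01, 3.14, 3.14, 3.14].

## Interface

Orientations are given as [roll, pitch, yaw] about the fixed x, y, z axes, in that order (R = Rz(yaw) Ry(pitch) Rx(roll)).
In Python, from station import robot, imaging, workorder gives the robot as it stands.
- The arm moves only by the tool play_rows, never from a script. Its argument "rows" is a list of rows, each an object with "fingers": the closure, from -1 (fully open) to 1 (shut); "dp": the shift along the tool's x, y, z in m, a list of three; "dr": the turn, a rotation vector about the tool's x, y, z in rad, a list of three. A call has 1 to 12 rows; each row shifts and turns the commanded pose from where the row before left it, along the tool's axes as they then stand; what a row does not reach is not made up. A row lasts 1/12 s, in which the tool goes at most 41.7 mm and 7.16 degrees, less where a joint would pass 70% of its speed; a pose out of reach is approached as far as the arm can. A call with a gripper value outside its range is refused whole. The fingers move at their own pace and stop on an object; the grip force is fixed at half the most. Time passes only in rows, so rows that do not move let the fingers close. It gives the time, the measured TCP pose, the force, the opening and the grip force at its end, in the units of the state.
- robot.read_state(): the state, without advancing time (a new reading comes with each control period).
- imaging.read_camera(name): name is "scene" or "top"; returns a dict with "pixels" (400x640x3 uint8, red, green, blue), "z_map" (400x640 float32, mm along the optical axis (not along the pixel's ray), 0 where there is no reading), "intrinsics" (3x3 intrinsics, pixels), "xyz" and "orientation" of the camera in the world. Camera axes: x right, y down, z forward; pixel columns grow to the right and rows downward; lengths in mm; the calibration is good to about 2 mm. A picture is of the moment at which its call begins.
- workorder.hand_in(): hands the job in; it is judged then, once.
Trained networks look in a picture, given as the dict that the camera call returned (one of the last four; its "shot" number tells which), for a name from the list of things; names that differ only in an ending like _2 or _b are one class to them, and where a whole thing is asked for, a point or a joint stands for the part that bears it (a point fixed in the world has none). Each returns a list of dicts, best first, with "p" (0 to 1); they miss things now and then, are a little off and sometimes report something else, mostly with a low value. They report only what shows in the picture. A call takes as long as a camera call.
- imaging.outline_of(query, picture): "mask" (400x640 bool, what is visible of it) and "uv" ([column, row] in pixels, amid what is visible of it).
- imaging.pinpoint(query, picture): "uv" ([column, row] in pixels: a listed point, or the origin of a listed thing).
The state is a dict: "time": time; "joints": joint angles; "qvel": joint speeds; "joint_torque": joint torques, N m; "tcp_pos": TCP position; "tool_rot": TCP orientation; "force": force on the tool from outside, world axes, zero at the start; "wrist_torque": the same for the moment, N m; "grip_width": finger opening in mm; "finger_force": force on a finger pad.
Only numpy, scipy, OpenCV 4.12 (cv2) and the standard library are available. Lean on these libraries where they do the work, as an engineer would, in place of code of your own. Each camera call takes 0.05 s, during which the arm holds its last target. There are 200 camera calls.

## Task

The grey vibrator drive unit on the bench has a rotary speed selector with a red pointer handle that clicks from one white dot to the next. With a fingertip against the side of the handle, push it round exactly four clicks clockwise (seen from above) from where it stands now, without running past that position, and leave it seated there with the hand clear. Only push, gently: do not pinch the handle, and do not disturb the compass bowl, the brass plug, the clamp or the blue stopper.

Things in the scene. Friction and masses are not known exactly. Their poses are not given: they have to be found in the camera images.
- drive_unit: Grey steel instrument case, fixed, 240 (x) x 340 (y) x 85 mm high, its top a level panel 85 mm above the bench. Origin: centre of its underside; x to its back, y to its left, z up. A carrying handle sticks out 27 mm from the front (-x). The selector is on the panel at x 0, y +50 mm; a flat meter lies at the panel's back right.
- selector_axis (a point): Point where the selector's upright axis meets the panel top, 85 mm above the bench; axes as drive_unit. Round it on a 66 mm radius lie nine flat white dots, one per position, small for the first, larger for the last. A black disc of 34 mm radius, its top 7 mm above the panel, turns under the handle.
- selector (a joint): Selector angle in rad, growing clockwise seen from above. Nine click positions 0.4189 apart (24 degrees), 0 the first, 3.351 the last, stops 0.1 beyond. Starts seated in one of the first four. Pointer points 96 degrees counter-clockwise from the case's +x at 0. Some 3 N at 40 mm radius takes it over the ridge midway between positions; then it snaps forward by itself into the next and stays.
- pointer_tip (a point): Point in the handle's mid-line, 50 mm from the axis, 20 mm above the panel; turns with it. x points outward along the handle, y to its left (counter-clockwise) side. The handle: red bar 14 mm wide from -20 to +48 mm along x from the axis, its core 10 mm wide from -24 to +52; flanks 7 to 28 mm above the panel, core top 33 mm; white line on the pointing end.
- compass_bowl: Bystander: dark brown cracked bakelite bowl, 110 mm across, 45 mm high, loose on the bench to the left of the drive unit. Origin: centre of its underside.
- vent_plug: Bystander: brass plug, 26 mm across its flange, 22 mm high, standing loose on the right part of the panel. Origin: centre of its underside.
- clamp: Bystander: bright cadmium-plated saddle clamp, 75 x 24 mm, 25 mm high, loose on the bench to the right of the drive unit. Origin: centre of its underside.
- stopper: Bystander: blue rubber stopper, 26 mm across at its foot, 24 mm high, standing loose on the right part of the panel. Origin: centre of its underside.

How it is judged:
By the outcome, as a careful person would: the job done as asked, in the order asked, and still so for the second after the job is handed in, with the robot touching nothing.
It also fails if it takes over 51 s, if anything falls off the work surface, if the arm or the gripper's body presses on something with over 40 N, if the wrist force passes 120 N, or if a joint passes its speed limit or range.

## Working session

There is one attempt and no reset: what is moved stays moved. The work goes in short steps, Python scripts to look and compute and a tool call to move; the robot and the scene stay as the last step left them, time stands still between calls to the robot, and variables do not carry over. Pictures are saved under pics/ and viewed, at most 10 in all, crops included, and the job is handed in when it is done.

Besides the shell and the picture viewer there is one more tool, called after "Emit:" as a command line: name --argument value ..., lists and objects as JSON in quotes. play_rows: Moves the arm, as the interface text tells. Its arguments: {"type":"object","properties":{"rows":{"type":"array"}},"required":["rows"]}

```bash
mkdir -p pics; cat > h.py <<'E'
import numpy as np, cv2
from scipy.spatial.transform import Rotation as R
from station import robot, imaging, workorder
def rot(c):
    o=np.array(c["orientation"],float)
    return o if o.shape==(3,3) else R.from_euler('xyz',o).as_matrix()
def ray(c,uv):
    d=np.linalg.inv(c["intrinsics"])@np.array([uv[0],uv[1],1.]); return rot(c)@d
def at_z(c,uv,z):
    d=ray(c,uv); p=np.array(c["xyz"],float); return p+d*(z-p[2])/d[2]
def save(c,n): cv2.imwrite(f"pics/{n}.png",c["pixels"][:,:,::-1])
E
python3 - <<'E'
from h import *
for n in("top","scene"):
    c=imaging.read_camera(n); save(c,n+"0"); print(n,c["xyz"],c["orientation"])
    for q,z in(("selector_axis",85),("pointer_tip",105),("drive_unit",0),("compass_bowl",0),("vent_plug",85),("stopper",85),("clamp",0)):
        for r in imaging.pinpoint(q,c)[:2]: print(q,round(r["p"],2),np.round(r["uv"],1),at_z(c,r["uv"],z).round(1))
s=robot.read_state();print(s["time"],s["tcp_pos"],s["tool_rot"],s["force"])
E
```

```text
top [426.67155993  -7.15138059 918.83708386] [-3.01273408  0.00854296 -1.59068857]
selector_axis 0.81 [321.5 175.4] [589.4 -10.8  85. ]
pointer_tip 0.63 [306.5 152. ] [640.2  22.1 105. ]
drive_unit 0.73 [339.9 190.8] [565.5 -56.8   0. ]
compass_bowl 0.7 [233.4 136.4] [713.1 213.8   0. ]
vent_plug 0.49 [385.5 206.4] [ 514.6 -154.8   85. ]
clamp 0.81 [443.1 203.4] [ 528.1 -314.3    0. ]
scene [ 899.84666574 -495.5312716   660.03762074] [-2.34275974  0.01125855  0.64272474]
selector_axis 0.92 [350.8 201.3] [597.4   6.7  85. ]
pointer_tip 0.72 [371.  201.6] [643.4  14.  105. ]
drive_unit 0.71 [326.8 237.1] [573.4 -51.    0. ]
compass_bowl 0.68 [232.4 304.2] [ 524.1 -302.5    0. ]
compass_bowl 0.63 [426.6 200.6] [707.3 197.1   0. ]
vent_plug 0.67 [273.3 227.4] [ 510.1 -153.    85. ]
clamp 0.84 [229.3 305.5] [ 521.2 -308.2    0. ]
clamp 0.48 [274.9 228.9] [ 458.8 -103.7    0. ]
0.8 [ 178.45448644 -493.76558977  231.36122495] [3.14143947e+00 3.43968338e-05 3.46793873e-01] [-0.05200719 -0.05187628 -0.41311237]
```

```bash
python3 - <<'E'
import cv2
a=cv2.imread("pics/top0.png")[90:270,220:460]
cv2.imwrite("pics/top0c.png",cv2.resize(a,None,fx=3.3,fy=3.3,interpolation=cv2.INTER_CUBIC))
a=cv2.imread("pics/scene0.png")[130:310,230:470]
cv2.imwrite("pics/scene0c.png",cv2.resize(a,None,fx=3.3,fy=3.3,interpolation=cv2.INTER_CUBIC))
E
```

```text
(no output)
```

View pics/top0c.png

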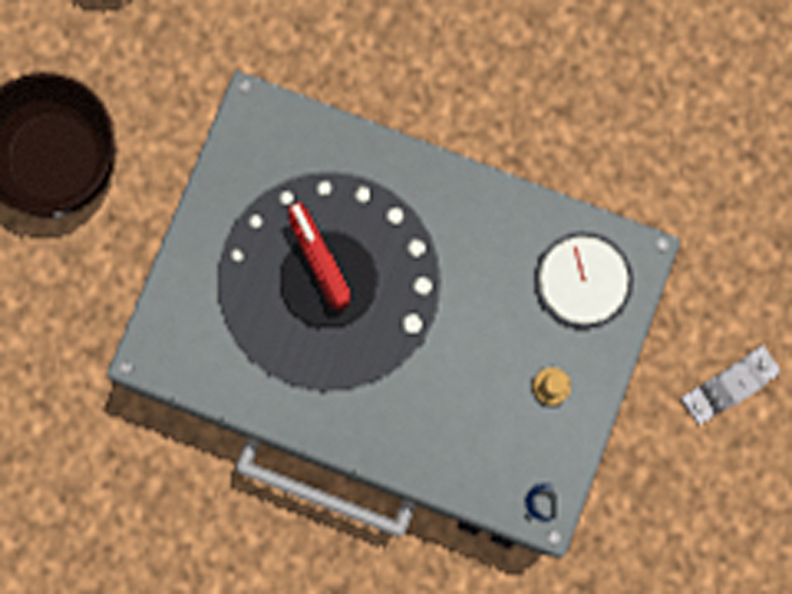

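View pics/scene0c.png

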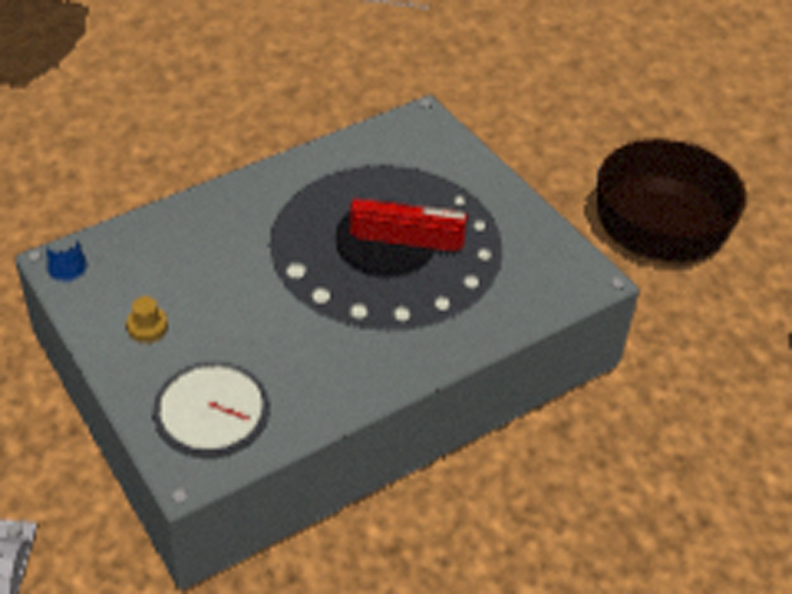

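The pointer stands at the third dot (crop (287,197) top), index 2; the target is the seventh dot at crop (417,247). I'll fit the dots for the axis and yaw.

```bash
cat >> h.py <<'E'
from scipy.optimize import least_squares
def dots(c,guess,cyaw=None):
    im=c["pixels"].astype(int); m=((im.min(2)>150)&(im.max(2)-im.min(2)<40)).astype(np.uint8)
    n,_,st,ce=cv2.connectedComponentsWithStats(m); P=[]
    for i in range(1,n):
        if 5<=st[i,4]<120:
            p=at_z(c,ce[i],85)[:2]
            if 50<np.hypot(*(p-guess))<85: P.append(p)
    P=np.array(P)
    def model(x): a=x[2]+np.radians(96-24*np.arange(9)); return x[:2]+66*np.c_[np.cos(a),np.sin(a)]
    f=lambda x: np.linalg.norm(P[:,None]-model(x)[None],axis=2).min(1)
    best=min((least_squares(f,[*guess,y],loss='soft_l1') for y in np.radians(np.arange(-60,30,8))),key=lambda r:r.cost+0)
    return best.x,len(P),f(best.x)
def red(c,ax,z=118):
    im=c["pixels"].astype(int); m=(im[:,:,0]>110)&(im[:,:,1]<70)&(im[:,:,2]<80)
    v,u=np.nonzero(m); return [q for q in (at_z(c,(a,b),z)[:2] for a,b in zip(u,v)) if np.hypot(*(q-ax))<70]
E
python3 - <<'E'
from h import *
for n in("top","scene"):
    c=imaging.read_camera(n)
    x,k,e=dots(c,np.array([592,-3.]))
    print(n,x[:2].round(1),np.degrees(x[2]).round(1),k,e.round(1))
    q=np.array(red(c,x[:2])); d=q-q.mean(0); w=np.linalg.svd(d,full_matrices=False)[2][0]; w*=np.sign(w[0])
    print("bar world deg",np.degrees(np.arctan2(w[1],w[0])).round(1),"mean",q.mean(0).round(1))
E
```

```text
top [591.9  -3.7] -23.6 9 [0.5 1.1 1.  1.1 1.2 1.7 1.6 2.1 2.5]
bar world deg 25.6 mean [597.2  -2.6]
scene [591.9  -2.8] -70.6 7 [0.1 0.3 0.4 0.6 0.4 0.3 0.1]
bar world deg 17.4 mean [610.4 -10.2]
```

Emit:
play_rows --rows '[{"fingers": 1,"dp": [0.0246,-0.0148,0],"dr": [0,0,0]},{"fingers": 1,"dp": [0.0246,-0.0148,0],"dr": [0,0,0]},{"fingers": 1,"dp": [0.0246,-0.0148,0],"dr": [0,0,0]},{"fingers": 1,"dp": [0.0246,-0.0148,0],"dr": [0,0,0]},{"fingers": 1,"dp": [0.0246,-0.0148,0],"dr": [0,0,0]},{"fingers": 1,"dp": [0.0246,-0.0148,0],"dr": [0,0,0]},{"fingers": 1,"dp": [0.0246,-0.0148,0],"dr": [0,0,0]},{"fingers": 1,"dp": [0.0246,-0.0148,0],"dr": [0,0,0]},{"fingers": 1,"dp": [0.0246,-0.0148,0],"dr": [0,0,0]},{"fingers": 1,"dp": [0.0246,-0.0148,0],"dr": [0,0,0]},{"fingers": 1,"dp": [0.0246,-0.0148,0],"dr": [0,0,0]},{"fingers": 1,"dp": [0.0246,-0.0148,0],"dr": [0,0,0]}]'

```text
time: 1.9
tcp_pos: [396.5, -225.2, 231.5]
tool_rot: [3.141, -0.0, 0.347]
force: [-0.8, -0.7, -0.0]
grip_width: 0.2
finger_force: 0.0
```

Emit:
play_rows --rows '[{"fingers": 1,"dp": [0.0246,-0.0148,0],"dr": [0,0,0]},{"fingers": 1,"dp": [0.0246,-0.0148,0],"dr": [0,0,0]},{"fingers": 1,"dp": [0.0246,-0.0148,0],"dr": [0,0,0]},{"fingers": 1,"dp": [0.0246,-0.0148,0],"dr": [0,0,0]},{"fingers": 1,"dp": [0.0246,-0.0148,0],"dr": [0,0,0]},{"fingers": 1,"dp": [0.0246,-0.0148,0],"dr": [0,0,0]},{"fingers": 1,"dp": [0.0246,-0.0148,0],"dr": [0,0,0]},{"fingers": 1,"dp": [0.0246,-0.0148,0],"dr": [0,0,0]},{"fingers": 1,"dp": [0.0246,-0.0148,0],"dr": [0,0,0]},{"fingers": 1,"dp": [0.0246,-0.0148,0],"dr": [0,0,0]},{"fingers": 1,"dp": [0.0246,-0.0148,0],"dr": [0,0,0]},{"fingers": 1,"dp": [0.0246,-0.0148,0],"dr": [0,0,0]}]'

```text
time: 2.9
tcp_pos: [613.7, 42.2, 231.2]
tool_rot: [3.142, 0.0, 0.347]
force: [0.7, -1.0, 0.8]
grip_width: -0.0
finger_force: 0.0
```

Emit:
play_rows --rows '[{"fingers": 1,"dp": [0,0,0.006],"dr": [0,0,-0.119]},{"fingers": 1,"dp": [0,0,0.006],"dr": [0,0,-0.119]},{"fingers": 1,"dp": [0,0,0.006],"dr": [0,0,-0.119]},{"fingers": 1,"dp": [0,0,0.006],"dr": [0,0,-0.119]},{"fingers": 1,"dp": [0,0,0.006],"dr": [0,0,-0.119]},{"fingers": 1,"dp": [0,0,0.006],"dr": [0,0,-0.119]},{"fingers": 1,"dp": [0,0,0.006],"dr": [0,0,-0.119]},{"fingers": 1,"dp": [0,0,0.006],"dr": [0,0,-0.119]},{"fingers": 1,"dp": [0,0,0.006],"dr": [0,0,-0.119]},{"fingers": 1,"dp": [0,0,0.006],"dr": [0,0,-0.119]},{"fingers": 1,"dp": [0,0,0.006],"dr": [0,0,-0.119]},{"fingers": 1,"dp": [0,0,0.006],"dr": [0,0,-0.119]}]'

```text
time: 3.9
tcp_pos: [613.0, 41.0, 158.9]
tool_rot: [-3.141, 0.0, 1.781]
force: [0.3, 0.2, -0.6]
grip_width: 0.1
finger_force: 0.0
```

Emit:
play_rows --rows '[{"fingers": 1,"dp": [0,0,0],"dr": [0,0,-0.119]},{"fingers": 1,"dp": [0,0,0],"dr": [0,0,-0.118]},{"fingers": 1,"dp": [0,0,0],"dr": [0,0,0]},{"fingers": 1,"dp": [0,0,0],"dr": [0,0,0]}]'

```text
time: 4.23
tcp_pos: [613.0, 41.0, 159.3]
tool_rot: [-3.142, 0.0, 2.008]
force: [0.2, 0.5, -0.1]
grip_width: -0.2
finger_force: 0.0
```

Emit:
play_rows --rows '[{"fingers": 1,"dp": [0,0,0.012],"dr": [0,0,0]},{"fingers": 1,"dp": [0,0,0.012],"dr": [0,0,0]},{"fingers": 1,"dp": [0,0,0.012],"dr": [0,0,0]},{"fingers": 1,"dp": [0,0,0.012],"dr": [0,0,0]},{"fingers": 1,"dp": [0,0,0.006],"dr": [0,0,0]},{"fingers": 1,"dp": [0,0,0.006],"dr": [0,0,0]},{"fingers": 1,"dp": [0,0,0],"dr": [0,0,0]},{"fingers": 1,"dp": [0,0,0],"dr": [0,0,0]}]'

```text
time: 4.9
tcp_pos: [613.0, 41.0, 99.2]
tool_rot: [-3.141, 0.0, 2.012]
force: [0.4, -0.2, 0.4]
grip_width: 0.1
finger_force: 0.0
```

```bash
python3 - <<'E'
from h import *
c=imaging.read_camera("scene"); a=c["pixels"][130:290,270:480,::-1]
cv2.imwrite("pics/s1.png",cv2.resize(a,None,fx=3.5,fy=3.5,interpolation=cv2.INTER_CUBIC))
print(robot.read_state()["force"])
E
```

```text
[-0.36917701  0.16945353  0.77644557]
```

View pics/s1.png

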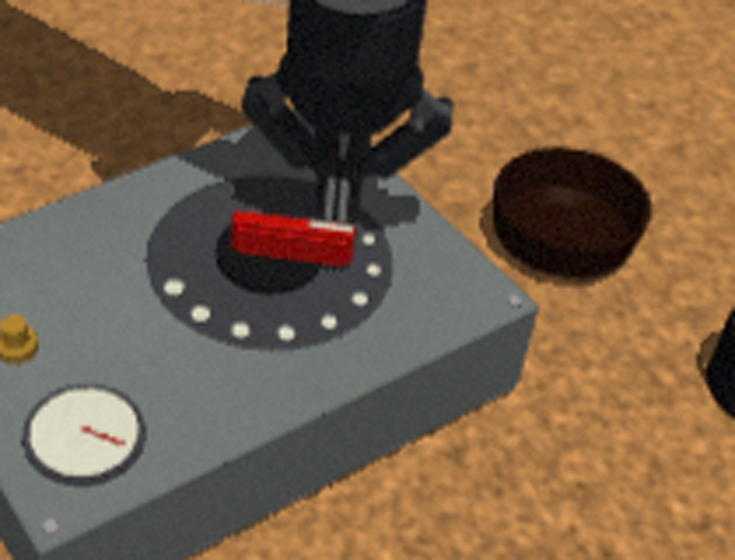

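The closed fingertip (crop ~(338,205)) stands clear behind the handle near its white-lined end, on the counter-clockwise side. I'll close the gap.

Emit:
play_rows --rows '[{"fingers": 1,"dp": [-0.002,0,0],"dr": [0,0,0]},{"fingers": 1,"dp": [-0.002,0,0],"dr": [0,0,0]},{"fingers": 1,"dp": [-0.002,0,0],"dr": [0,0,0]},{"fingers": 1,"dp": [-0.002,0,0],"dr": [0,0,0]},{"fingers": 1,"dp": [-0.001,0,0],"dr": [0,0,0]},{"fingers": 1,"dp": [-0.001,0,0],"dr": [0,0,0]},{"fingers": 1,"dp": [0,0,0],"dr": [0,0,0]}]'

```text
time: 5.53
tcp_pos: [617.3, 31.7, 99.3]
tool_rot: [-3.142, 0.0, 2.012]
force: [0.1, -0.6, -0.3]
grip_width: 0.2
finger_force: 0.0
```

Emit:
play_rows --rows '[{"fingers": 1,"dp": [-0.001,0,0],"dr": [0,0,0]},{"fingers": 1,"dp": [-0.001,0,0],"dr": [0,0,0]},{"fingers": 1,"dp": [0,0,0],"dr": [0,0,0]}]'

```text
time: 5.78
tcp_pos: [618.2, 30.0, 99.3]
tool_rot: [-3.142, 0.0, 2.012]
force: [-0.8, 0.4, -0.1]
grip_width: -0.2
finger_force: 0.0
```

Emit:
play_rows --rows '[{"fingers": 1,"dp": [-0.0019,0.00085,0],"dr": [0,0,0.05]},{"fingers": 1,"dp": [-0.0019,0.00085,0],"dr": [0,0,0.05]},{"fingers": 1,"dp": [0,0,0],"dr": [0,0,0]}]'

```text
time: 6.03
tcp_pos: [621.2, 27.5, 99.3]
tool_rot: [-3.142, -0.001, 1.91]
force: [-1.1, 2.0, -0.1]
grip_width: 0.1
finger_force: 0.7
```

Emit:
play_rows --rows '[{"fingers": 1,"dp": [-0.0019,0.00085,0],"dr": [0,0,0.05]},{"fingers": 1,"dp": [-0.0019,0.00085,0],"dr": [0,0,0.05]},{"fingers": 1,"dp": [-0.0019,0.00085,0],"dr": [0,0,0.05]},{"fingers": 1,"dp": [0,0,0],"dr": [0,0,0]}]'

```text
time: 6.37
tcp_pos: [625.5, 22.6, 99.3]
tool_rot: [3.141, 0.0, 1.762]
force: [-0.1, 1.1, 0.1]
grip_width: -0.2
finger_force: 0.2
```

```bash
cat >> h.py <<'E'
def status(name=None):
    AX=np.array([592,-3.]); Y=np.radians(-22.9); s=robot.read_state(); th=s["tool_rot"][2]-np.pi/2
    d=np.array(s["tcp_pos"][:2])-AX; rad=d@[np.cos(th),np.sin(th)]; tan=d@[-np.sin(th),np.cos(th)]
    print("t",s["time"],"F",np.round(s["force"],1),"r",rad.round(1),"a",tan.round(1),"finger pos idx",((np.degrees(Y-th)+96)/24).round(2))
    for n in("top","scene"):
        c=imaging.read_camera(n)
        if name: save(c,name+n)
        for r in imaging.pinpoint("pointer_tip",c)[:1]:
            p=at_z(c,r["uv"],105)[:2]-AX; print(n,round(r["p"],2),p.round(1),"idx",((np.degrees(Y-np.arctan2(p[1],p[0]))+96)/24).round(2))
        q=np.array(red(c,AX))
        if len(q)>10:
            w=np.linalg.svd(q-q.mean(0),full_matrices=False)[2][0]; print(" bar idx",(((np.degrees(Y-np.arctan2(w[1],w[0]))+96)%180)/24).round(2),len(q))
E
python3 -c "from h import *;status('a')"
```

```text
t 6.3667 F [-0.1  1.1  0.1] r 37.7 a 18.8 finger pos idx 2.59
top 0.6 [48.5  8.4] idx 2.64
 bar idx 2.52 104
scene 0.68 [49.9 11.8] idx 2.49
 bar idx 2.79 345
```

Emit:
play_rows --rows '[{"fingers": 1,"dp": [-0.0019,0.00085,0],"dr": [0,0,0.05]},{"fingers": 1,"dp": [0,0,0],"dr": [0,0,0]}]'

```text
time: 6.73
tcp_pos: [626.5, 20.7, 99.3]
tool_rot: [3.142, 0.0, 1.711]
force: [-0.8, -0.5, 0.1]
grip_width: -0.1
finger_force: 0.0
```

```bash
python3 -c "from h import *;status('b')"
```

```text
t 6.7333 F [-0.8 -0.5  0.1] r 37.5 a 18.7 finger pos idx 2.71
top 0.65 [49.3  4.5] idx 2.83
 bar idx 2.7 102
scene 0.92 [47.1  9. ] idx 2.6
 bar idx 3.21 328
```

Emit:
play_rows --rows '[{"fingers": 1,"dp": [-0.0019,0.00085,0],"dr": [0,0,0.05]},{"fingers": 1,"dp": [-0.0019,0.00085,0],"dr": [0,0,0.05]},{"fingers": 1,"dp": [-0.0019,0.00085,0],"dr": [0,0,0.05]},{"fingers": 1,"dp": [-0.0019,0.00085,0],"dr": [0,0,0.05]},{"fingers": 1,"dp": [0,0,0],"dr": [0,0,0]}]'

```text
time: 7.35
tcp_pos: [630.4, 13.7, 99.3]
tool_rot: [3.142, -0.0, 1.511]
force: [0.3, 1.5, 0.3]
grip_width: -0.1
finger_force: 0.7
```

Emit:
play_rows --rows '[{"fingers": 1,"dp": [-0.0019,0.00085,0],"dr": [0,0,0.05]},{"fingers": 1,"dp": [-0.0019,0.00085,0],"dr": [0,0,0.05]},{"fingers": 1,"dp": [0,0,0],"dr": [0,0,0]}]'

```text
time: 7.6
tcp_pos: [631.9, 9.7, 99.3]
tool_rot: [3.141, -0.0, 1.412]
force: [2.2, 0.3, -1.0]
grip_width: -0.4
finger_force: 0.6
```

Emit:
play_rows --rows '[{"fingers": 1,"dp": [-0.0019,0.00085,0],"dr": [0,0,0.05]},{"fingers": 1,"dp": [-0.0019,0.00085,0],"dr": [0,0,0.05]},{"fingers": 1,"dp": [0,0,0],"dr": [0,0,0]}]'

```text
time: 7.85
tcp_pos: [632.7, 5.3, 99.3]
tool_rot: [3.141, 0.0, 1.313]
force: [0.2, 0.4, 0.3]
grip_width: -0.0
finger_force: 0.0
```

```bash
python3 -c "
from h import *;status('c')
a=cv2.imread('pics/ctop.png')[110:230,270:390];b=cv2.imread('pics/cscene.png')[140:260,290:410]
cv2.imwrite('pics/cc.png',cv2.resize(np.hstack([a,b]),None,fx=3.3,fy=3.3,interpolation=cv2.INTER_CUBIC))"
```

```text
t 7.85 F [0.2 0.4 0.3] r 37.2 a 18.4 finger pos idx 3.66
top 0.76 [49.  -9.8] idx 3.52
 bar idx 3.48 59
scene 0.73 [47.3 -4.6] idx 3.28
 bar idx 3.73 132
```

View pics/cc.png

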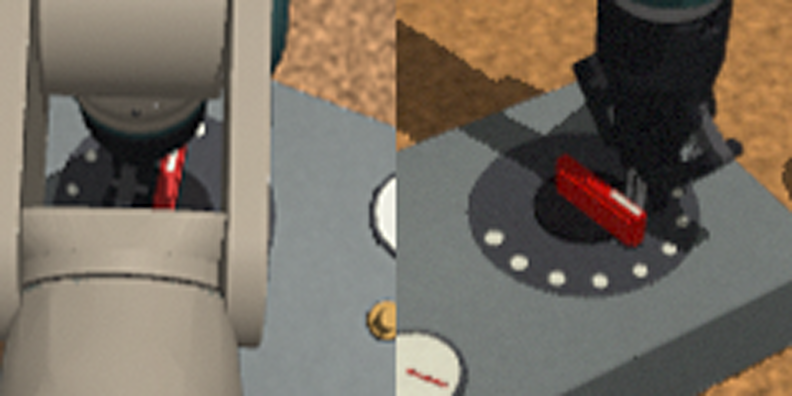

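The pointer is between the 4th and 5th dots (right panel tip ~(640,240)), fingertip behind it with no force; probably still snapping. Wait briefly and measure.

Emit:
play_rows --rows '[{"fingers": 1,"dp": [0,0,0],"dr": [0,0,0]},{"fingers": 1,"dp": [0,0,0],"dr": [0,0,0]},{"fingers": 1,"dp": [0,0,0],"dr": [0,0,0]}]'

```text
time: 8.3
tcp_pos: [632.7, 5.6, 99.3]
tool_rot: [3.142, 0.0, 1.312]
force: [-1.2, 0.4, 0.2]
grip_width: 0.3
finger_force: 0.0
```

```bash
python3 -c "
from h import *;status('d')"
```

```text
t 8.3 F [-1.2  0.4  0.2] r 37.1 a 18.7 finger pos idx 3.66
top 0.49 [36.6 -7. ] idx 3.5
 bar idx 3.45 61
scene 0.85 [ 50.9 -10. ] idx 3.51
 bar idx 3.73 130
```

```bash
cat >> h.py <<'E'
def fit(c,img,ax=(592.,-3.),yaw=-22.9):
    im=img.astype(int); m=((im[:,:,0]>90)&(im[:,:,1]<80)&(im[:,:,2]<80)).astype(np.uint8); m[:140]=0; m[260:]=0; m[:,:300]=0; m[:,420:]=0
    M=rot(c).T; K=np.array(c["intrinsics"]); best=[]
    for idx in np.arange(1.5,7.5,.04):
        t=np.radians(yaw+96-24*idx); e=np.array([np.cos(t),np.sin(t),0]); n=np.array([-e[1],e[0],0]); s=np.zeros_like(m)
        for x0,x1,h,z0,z1 in((-20,48,7,92,113),(-24,52,5,92,118)):
            P=np.array([[*ax,0]+e*x+n*y+[0,0,z] for x in(x0,x1) for y in(-h,h) for z in(z0,z1)])
            q=(K@M@(P-c["xyz"]).T).T; q=(q[:,:2]/q[:,2:]).astype(np.float32)
            cv2.fillConvexPoly(s,np.round(cv2.convexHull(q)).astype(np.int32),1)
        best.append(((s&m).sum()/(s|m).sum(),idx))
    best.sort(reverse=True); return [(round(a,3),round(b,2)) for a,b in best[:3]]
E
python3 -c "
from h import *
c=imaging.read_camera('scene')
for n in('scene0','ascene','bscene','cscene','dscene'): print(n,fit(c,cv2.imread(f'pics/{n}.png')[:,:,::-1]))
print(fit(c,c['pixels']))"
```

```text
scene0 [(np.float64(0.807), np.float64(2.06)), (np.float64(0.807), np.float64(2.02)), (np.float64(0.805), np.float64(2.1))]
ascene [(np.float64(0.632), np.float64(2.46)), (np.float64(0.624), np.float64(2.78)), (np.float64(0.624), np.float64(2.74))]
bscene [(np.float64(0.62), np.float64(3.14)), (np.float64(0.618), np.float64(2.9)), (np.float64(0.618), np.float64(3.22))]
cscene [(np.float64(0.563), np.float64(3.66)), (np.float64(0.556), np.float64(3.7)), (np.float64(0.556), np.float64(3.62))]
dscene [(np.float64(0.572), np.float64(3.66)), (np.float64(0.565), np.float64(3.7)), (np.float64(0.565), np.float64(3.62))]
[(np.float64(0.581), np.float64(3.66)), (np.float64(0.574), np.float64(3.7)), (np.float64(0.574), np.float64(3.62))]
```

Emit:
play_rows --rows '[{"fingers": 1,"dp": [0.003,0,0],"dr": [0,0,0]},{"fingers": 1,"dp": [0.003,0,0],"dr": [0,0,0]},{"fingers": 1,"dp": [0.003,0,0],"dr": [0,0,0]},{"fingers": 1,"dp": [0,0,0],"dr": [0,0,0]},{"fingers": 1,"dp": [0,0,0],"dr": [0,0,0]}]'

```text
time: 8.97
tcp_pos: [635.1, 14.6, 99.3]
tool_rot: [3.142, 0.0, 1.312]
force: [-0.5, 0.8, 1.2]
grip_width: -0.1
finger_force: 0.0
```

```bash
python3 -c "
from h import *;status('e')
c=imaging.read_camera('scene');print(fit(c,c['pixels']))
b=cv2.imread('pics/escene.png')[130:260,290:430]
cv2.imwrite('pics/ee.png',cv2.resize(b,None,fx=4.5,fy=4.5,interpolation=cv2.INTER_CUBIC))"
```

```text
t 8.9667 F [-0.5  0.8  1.2] r 37.1 a 28.0 finger pos idx 3.66
top 0.85 [ 48.3 -12.7] idx 3.66
 bar idx 3.77 92
scene 0.69 [ 50.  -12.1] idx 3.61
 bar idx 3.78 179
[(np.float64(0.597), np.float64(3.66)), (np.float64(0.59), np.float64(3.7)), (np.float64(0.59), np.float64(3.62))]
```

View pics/ee.png

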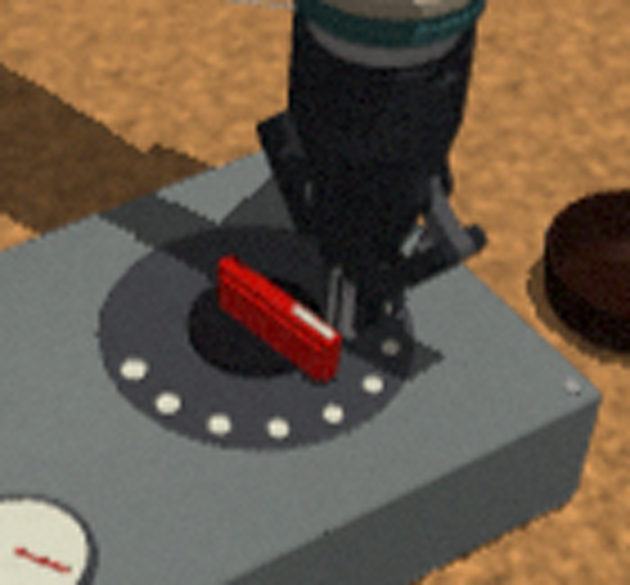

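The handle (tip ~(325,378)) appears to sit between dots idx 3 (373,384) and idx 4 (334,413), even with the finger backed off. Check with depth.

```bash
cat >> h.py <<'E'
def pts(c):
    z=c["z_map"]; v,u=np.nonzero(z>0); d=np.linalg.inv(c["intrinsics"])@np.vstack([u,v,np.ones_like(u)])*z[v,u]
    return (rot(c)@d).T+c["xyz"], c["pixels"][v,u].astype(int)
def depthfit(c):
    P,C=pts(c); k=(np.hypot(P[:,0]-592,P[:,1]+3)<62)
    rd=k&(C[:,0]>60)&(C[:,1]<.45*C[:,0])&(C[:,2]<.5*C[:,0])
    wl=k&(C.min(1)>120)&(P[:,2]>100)
    for nm,m in(("red top",rd&(P[:,2]>112)),("red all",rd),("white",wl)):
        q=P[m]
        if len(q)<5: print(nm,len(q)); continue
        w=np.linalg.svd(q[:,:2]-q[:,:2].mean(0),full_matrices=False)[2][0]; w*=np.sign(w[0]); mu=q.mean(0); o=mu[:2]-[592,-3]
        print(nm,len(q),"mean",mu.round(1),"pca deg",np.degrees(np.arctan2(w[1],w[0])).round(1),"axis-to-mean deg",np.degrees(np.arctan2(o[1],o[0])).round(1))
    pl=(C.min(1)>140)&(np.hypot(P[:,0]-592,P[:,1]+3)<75)&(P[:,2]<95)&(np.hypot(P[:,0]-592,P[:,1]+3)>57)
    q=P[pl]; a=np.degrees(np.arctan2(q[:,1]+3,q[:,0]-592)); h=np.sort(a); g=np.split(h,np.nonzero(np.diff(h)>6)[0]+1); print("dots",[round(x.mean(),1) for x in g])
E
python3 -c "
from h import *
for n in('scene','top'):
  print(n); depthfit(imaging.read_camera(n))"
```

```text
scene
red top 131 mean [603.9  -8.3 115.6] pca deg -13.2 axis-to-mean deg -23.9
red all 341 mean [606.8 -10.1 106.9] pca deg -17.5 axis-to-mean deg -25.6
white 640 mean [618.1 -14.2 415.5] pca deg 31.7 axis-to-mean deg -23.2
dots [np.float64(-119.1), np.float64(-94.7), np.float64(-70.3), np.float64(-46.7), np.float64(-23.0), np.float64(1.5)]
top
red top 87 mean [611.4 -10.8 117.7] pca deg -16.5 axis-to-mean deg -21.9
red all 110 mean [612.  -10.1 114.3] pca deg -14.1 axis-to-mean deg -19.7
white 2312 mean [614.1  -7.  418.7] pca deg 44.8 axis-to-mean deg -10.1
dots [np.float64(-117.6), np.float64(-94.7), np.float64(-72.6), np.float64(-25.1)]
```

```bash
python3 -c "
from h import *
c=imaging.read_camera('scene')
a=at_z(c,(290+227/4.5,130+258/4.5),118);b=at_z(c,(290+334/4.5,130+341/4.5),118);d=b-a
print(a,b,np.hypot(*d[:2]),np.degrees(np.arctan2(d[1],d[0])))
# overlay model at idx 3.6 (green) and 4 (blue), 4x
K=np.array(c['intrinsics']);M=rot(c).T
im=cv2.resize(c['pixels'][130:260,290:430,::-1],None,fx=5,fy=5,interpolation=cv2.INTER_CUBIC)
for idx,col in((3.6,(0,255,0)),(4,(255,80,0))):
  t=np.radians(-22.9+96-24*idx);e=np.array([np.cos(t),np.sin(t),0]);n=np.array([-e[1],e[0],0])
  P=np.array([[592,-3,118]+e*x+n*y for x,y in((-24,-5),(52,-5),(52,5),(-24,5))])
  q=(K@M@(P-c['xyz']).T).T;q=q[:,:2]/q[:,2:]
  cv2.polylines(im,[np.int32((q-[290,130]+.5)*5)],True,col,1)
cv2.imwrite('pics/ov.png',im)"
```

```text
[572.4832861   0.830849  118.       ] [644.50249403 -16.74277635 118.        ] 74.13230483111758 -13.712941621570383
```

View pics/ov.png

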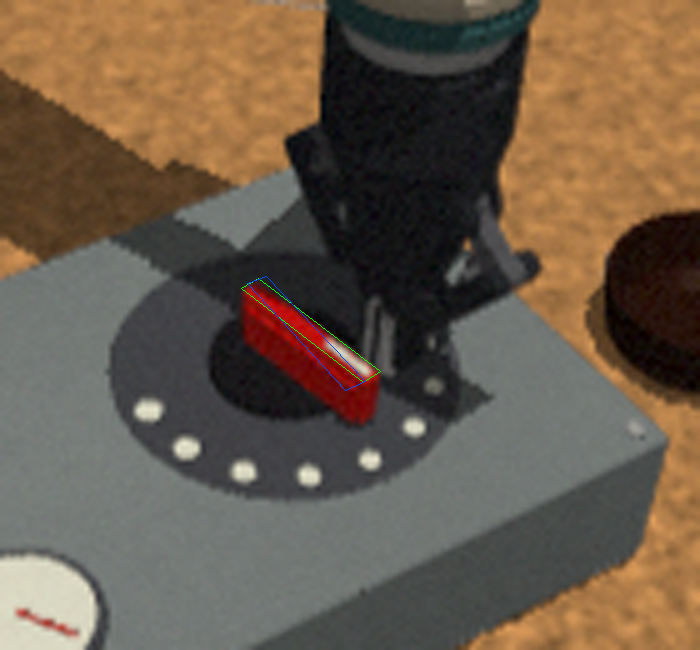

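The green box (idx 3.6) fits and the blue one (idx 4) does not, so the handle really sits just at the ridge. I'll keep pushing gently.

Emit:
play_rows --rows '[{"fingers": 1,"dp": [-0.003,0,0],"dr": [0,0,0]},{"fingers": 1,"dp": [-0.003,0,0],"dr": [0,0,0]},{"fingers": 1,"dp": [-0.003,0,0],"dr": [0,0,0]},{"fingers": 1,"dp": [-0.0019,0.00085,0],"dr": [0,0,0.05]},{"fingers": 1,"dp": [0,0,0],"dr": [0,0,0]},{"fingers": 1,"dp": [0,0,0],"dr": [0,0,0]}]'

```text
time: 9.87
tcp_pos: [633.0, 3.2, 99.3]
tool_rot: [3.142, 0.0, 1.263]
force: [0.2, -0.1, -0.3]
grip_width: 0.4
finger_force: 0.0
```

```bash
python3 -c "
from h import *;status('f')
c=imaging.read_camera('scene');print(fit(c,c['pixels']))"
```

```text
t 9.8667 F [ 0.2 -0.1 -0.3] r 37.2 a 18.3 finger pos idx 3.78
top 0.64 [ 45.4 -17.9] idx 3.94
 bar idx 4.06 78
scene 0.82 [ 51.3 -19.5] idx 3.92
 bar idx 4.17 109
[(np.float64(0.487), np.float64(4.06)), (np.float64(0.484), np.float64(4.02)), (np.float64(0.476), np.float64(3.94))]
```

Snapped to idx 4. Now the third click.

Emit:
play_rows --rows '[{"fingers": 1,"dp": [-0.002,0.0009,0],"dr": [0,0,0.05]},{"fingers": 1,"dp": [-0.0019,0.0009,0],"dr": [0,0,0.05]},{"fingers": 1,"dp": [-0.0019,0.0009,0],"dr": [0,0,0.05]},{"fingers": 1,"dp": [-0.0019,0.0009,0],"dr": [0,0,0.05]},{"fingers": 1,"dp": [-0.0019,0.0009,0],"dr": [0,0,0.05]},{"fingers": 1,"dp": [-0.0019,0.0009,0],"dr": [0,0,0.05]},{"fingers": 1,"dp": [0,0,0],"dr": [0,0,0]}]'

```text
time: 10.7
tcp_pos: [633.2, -9.2, 99.3]
tool_rot: [3.141, -0.0, 0.96]
force: [0.1, 0.4, -0.0]
grip_width: -0.2
finger_force: 0.2
```

Emit:
play_rows --rows '[{"fingers": 1,"dp": [-0.0019,0.0009,0],"dr": [0,0,0.05]},{"fingers": 1,"dp": [-0.0019,0.0009,0],"dr": [0,0,0.05]},{"fingers": 1,"dp": [0,0,0],"dr": [0,0,0]},{"fingers": 1,"dp": [0,0,0],"dr": [0,0,0]},{"fingers": 1,"dp": [0,0,0],"dr": [0,0,0]}]'

```text
time: 11.12
tcp_pos: [632.3, -13.2, 99.3]
tool_rot: [3.142, 0.0, 0.864]
force: [-0.7, -0.4, -1.6]
grip_width: 0.2
finger_force: 0.0
```

```bash
python3 -c "
from h import *;status('g')
c=imaging.read_camera('scene');print(fit(c,c['pixels']))"
```

```text
t 11.1167 F [-0.7 -0.4 -1.6] r 37.3 a 18.4 finger pos idx 4.73
top 0.53 [ 34.9 -39.1] idx 5.06
 bar idx 4.56 39
scene 0.8 [ 33.4 -31.1] idx 4.84
 bar idx 4.91 64
[(np.float64(0.385), np.float64(4.98)), (np.float64(0.382), np.float64(4.94)), (np.float64(0.375), np.float64(4.9))]
```

Third click done (idx ~5). Last click, slowly.

Emit:
play_rows --rows '[{"fingers": 1,"dp": [-0.002,0.0009,0],"dr": [0,0,0.05]},{"fingers": 1,"dp": [-0.0019,0.0009,0],"dr": [0,0,0.05]},{"fingers": 1,"dp": [-0.0019,0.0009,0],"dr": [0,0,0.05]},{"fingers": 1,"dp": [-0.0019,0.0009,0],"dr": [0,0,0.05]},{"fingers": 1,"dp": [-0.0019,0.0009,0],"dr": [0,0,0.05]},{"fingers": 1,"dp": [-0.0019,0.0009,0],"dr": [0,0,0.05]},{"fingers": 1,"dp": [0,0,0],"dr": [0,0,0]}]'

```text
time: 11.95
tcp_pos: [627.4, -25.0, 99.3]
tool_rot: [-3.142, -0.0, 0.56]
force: [-0.1, 0.3, -0.5]
grip_width: -0.3
finger_force: 0.1
```

Emit:
play_rows --rows '[{"fingers": 1,"dp": [-0.001,0.00045,0],"dr": [0,0,0.025]},{"fingers": 1,"dp": [-0.001,0.00045,0],"dr": [0,0,0.025]},{"fingers": 1,"dp": [-0.001,0.00045,0],"dr": [0,0,0.025]},{"fingers": 1,"dp": [-0.001,0.00045,0],"dr": [0,0,0.025]},{"fingers": 1,"dp": [0,0,0],"dr": [0,0,0]},{"fingers": 1,"dp": [0,0,0],"dr": [0,0,0]},{"fingers": 1,"dp": [0,0,0],"dr": [0,0,0]}]'

```text
time: 12.53
tcp_pos: [624.9, -28.5, 99.3]
tool_rot: [3.142, 0.0, 0.462]
force: [-0.6, -0.8, 0.4]
grip_width: 0.0
finger_force: 0.0
```

```bash
python3 -c "
from h import *;status('h')
c=imaging.read_camera('scene');print(fit(c,c['pixels']))"
```

```text
t 12.5333 F [-0.6 -0.8  0.4] r 37.5 a 18.1 finger pos idx 5.69
 bar idx 5.83 20
scene 0.69 [ 20.6 -45.9] idx 5.79
 bar idx 5.39 39
[(np.float64(0.206), np.float64(5.9)), (np.float64(0.206), np.float64(5.86)), (np.float64(0.204), np.float64(6.06))]
```

Emit:
play_rows --rows '[{"fingers": 1,"dp": [-0.0008,0.0004,0],"dr": [0,0,0.02]},{"fingers": 1,"dp": [-0.0008,0.0004,0],"dr": [0,0,0.02]},{"fingers": 1,"dp": [0,0,0],"dr": [0,0,0]},{"fingers": 1,"dp": [0,0,0],"dr": [0,0,0]},{"fingers": 1,"dp": [0,0,0],"dr": [0,0,0]}]'

```text
time: 13.2
tcp_pos: [623.8, -30.0, 99.3]
tool_rot: [3.141, -0.0, 0.422]
force: [-0.7, -0.2, 0.7]
grip_width: 0.1
finger_force: 0.0
```

Emit:
play_rows --rows '[{"fingers": 1,"dp": [0.003,0,0],"dr": [0,0,0]},{"fingers": 1,"dp": [0.006,0,0],"dr": [0,0,0]},{"fingers": 1,"dp": [0.006,0,0],"dr": [0,0,0]},{"fingers": 1,"dp": [0,0,-0.01],"dr": [0,0,0]},{"fingers": 1,"dp": [0,0,-0.02],"dr": [0,0,0]},{"fingers": 1,"dp": [0,0,-0.03],"dr": [0,0,0]},{"fingers": 1,"dp": [0,0,-0.03],"dr": [0,0,0]},{"fingers": 1,"dp": [0,0,-0.03],"dr": [0,0,0]},{"fingers": 1,"dp": [0,0,-0.02],"dr": [0,0,0]},{"fingers": 1,"dp": [0,0,0],"dr": [0,0,0]}]'

```text
time: 14.03
tcp_pos: [639.1, -23.8, 246.7]
tool_rot: [3.136, -0.009, 0.422]
force: [0.1, -0.1, 1.7]
grip_width: -0.2
finger_force: 0.0
```

Emit:
play_rows --rows '[{"fingers": 1,"dp": [-0.015,-0.02,0],"dr": [0,0,0]},{"fingers": 1,"dp": [-0.02,-0.025,0],"dr": [0,0,0]},{"fingers": 1,"dp": [-0.02,-0.025,0],"dr": [0,0,0]},{"fingers": 1,"dp": [-0.02,-0.025,0],"dr": [0,0,0]},{"fingers": 1,"dp": [-0.02,-0.025,0],"dr": [0,0,0]},{"fingers": 1,"dp": [-0.02,-0.025,0],"dr": [0,0,0]},{"fingers": 1,"dp": [-0.02,-0.025,0],"dr": [0,0,0]},{"fingers": 1,"dp": [-0.02,-0.025,0],"dr": [0,0,0]},{"fingers": 1,"dp": [-0.02,-0.025,0],"dr": [0,0,0]},{"fingers": 1,"dp": [-0.015,-0.015,0],"dr": [0,0,0]},{"fingers": 1,"dp": [0,0,0],"dr": [0,0,0]}]'

```text
time: 14.95
tcp_pos: [365.6, 114.1, 239.8]
tool_rot: [-3.141, -0.001, 0.424]
force: [-0.3, -0.8, -0.1]
grip_width: -0.1
finger_force: 0.0
```

```bash
python3 -c "
from h import *;status('i')
c=imaging.read_camera('scene');print(fit(c,c['pixels']))
a=cv2.imread('pics/itop.png')[90:270,220:400];b=cv2.imread('pics/iscene.png')[130:310,250:430]
cv2.imwrite('pics/ii.png',cv2.resize(np.hstack([a,b]),None,fx=2.2,fy=2.2,interpolation=cv2.INTER_CUBIC))"
```

```text
t 14.95 F [-0.3 -0.8 -0.1] r -199.9 a -158.1 finger pos idx 5.78
top 0.91 [ 14.4 -47.6] idx 6.09
 bar idx 6.05 173
scene 0.81 [ 12.5 -50.1] idx 6.21
 bar idx 5.91 148
[(np.float64(0.58), np.float64(5.86)), (np.float64(0.569), np.float64(5.9)), (np.float64(0.562), np.float64(5.94))]
```

View pics/ii.png

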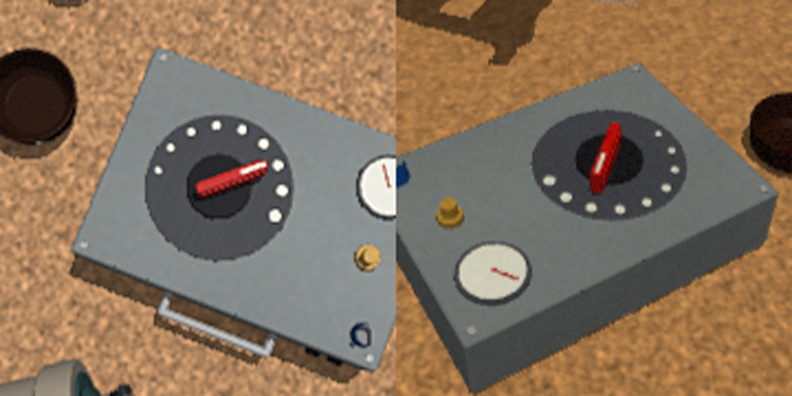

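The pointer sits at the seventh dot (top panel (278,164), with two larger dots beyond it), which is idx 6, four clicks from the start. The hand is clear and the bystanders are where they were.

```bash
python3 -c "
from station import workorder
print(workorder.hand_in())"
```

```text
the job is handed in; nothing more can be done
None
```

The selector was pushed four clicks clockwise, from the third dot to the seventh. It is seated there with the hand clear, nothing else in view appeared disturbed, and the job is handed in; no verdict came back.

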